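# Level the high pan support of a bench scale by touch

## Robot

A 7-joint arm with a two-finger parallel gripper is mounted at the origin on the work surface. World frame = base frame: x ahead of the robot, y to its left, z up, the work surface at z = 0. Lengths are in m, angles in degrees, forces in N, time in s.
With the tool pointing down it reaches from about 0.425 to 0.875 m from the base axis. Payload 8.4 kg.
Tool frame: the origin (TCP) lies where the fingers leave the gripper's body, on its centre line; the fingertips stand 73 mm ahead of it and the grasp point (between the pads) lies 54 mm ahead of it; z points along the fingers, y is the direction in which the jaws open and shut (so a half turn about z gives the same grasp; the last joint's range is limited). The gripper opens to 85 mm and grips with 20 to 120 N. Pads are 22 mm wide; open, the fingers measure 114 mm over their backs; the gripper's body (76 mm by 85 mm) begins 54 mm behind the grasp point. The pads swing forward as they close: fully open they stand 13 mm farther back than shut.
Start: joints at [68.457, 19.091, 2.286, 83.961, -0.768, 76.965, -3.352], TCP at [0.178, -0.625, 0.304] pointing down, gripper open.
Joint ranges: [-147.57, 147.57], [-21.85, 119.76], [-74.77, 79.35], [14.55, 137.4], [-85.83, 265.84], [4.83, 119.75], [-152.11, 152.11]. Speed limits (degrees/s): [127.2, 127.2, 159.86, 159.86, 180, 180, 180].

## Interface

Orientations are given as [roll, pitch, yaw] about the fixed x, y, z axes, in that order (R = Rz(yaw) Ry(pitch) Rx(roll)).
In Python, from cell import readout, get_image, camera_info, workorder, nets gives the robot as it stands.
- The arm moves only by the shell command python3 -m inch 'ROWS' [OPENING] [FORCE]. ROWS is JSON, a list of rows, each a list of 6 numbers: the shift along the world's x, y, z in mm, then the turn, a rotation vector about the world's x, y, z in degrees. A call has 1 to 5 rows; each row is the pose to reach, as a shift and turn from the pose measured when the call began; what a row does not reach only later rows make up. A row lasts 1/12 s, in which the tool goes at most 41.7 mm and 7.16 degrees, less where a joint would pass 70% of its speed; a pose out of reach is approached as far as the arm can. A call with a gripper value outside its range is refused whole. OPENING is the opening, from 0 (shut) to 1 (fully open), set as the call begins (- or left out, the last holds). The fingers move at their own pace and stop on an object; FORCE is the grip in N (left out, the last holds). Time passes only in rows, so rows that repeat a pose let the fingers close. It gives the time, the measured TCP pose, the force and the opening at its end, in the units of the state.
- readout.state(): the state, without advancing time (a new reading comes with each control period).
- get_image(name): name is "side" or "top" or "wrist"; returns the picture (400x640x3 uint8, red, green, blue); there is no depth.
- camera_info(name): a dict with "fov_y" (degrees; the focal length in pixels is half the picture's height over the tangent of half this angle, whatever the lens; pixels are square), "cx", "cy" (the principal point, pixels), "R" (3x3) and "t" (3): a world point X has camera coordinates R X + t. Camera axes: x right, y down, z forward; pixel columns grow to the right and rows downward; lengths in m; the calibration is good to about 2 mm. A picture is of the moment at which its call begins: read the wrist's pose just before it. camera_info takes no time and is no camera call; for the wrist camera it gives the pose at the moment of the call.
- workorder.sign_off(): hands the job in, once; it reports no verdict.
Trained networks look in the newest picture that a camera, given by its name, has taken for a name from the list of things; names that differ only in an ending like _2 or _b are one class to them, and where a whole thing is asked for, a point or a joint stands for the part that bears it (a point fixed in the world has none). Each returns a list of dicts, best first, with "confidence" (0 to 1); they miss things now and then, are a little off and sometimes report something else, mostly with a low value. They report only what shows in the picture. A call takes as long as a camera call. They do not tell look-alikes from the thing itself.
- nets.recognise(label, camera): "bbox" ([left, top, right, bottom] in pixels, round what is visible of it).
- nets.regions_of(label, camera): "mask" (400x640 bool, what is visible of it) and "bbox" ([left, top, right, bottom] in pixels, round what is visible of it).
- nets.tip_of(label, camera): "pixel" ([column, row] in pixels: a listed point, or the origin of a listed thing).
The state is a dict: "time": time; "joint_positions": joint angles; "qd": joint speeds; "tau": joint torques, N m; "tool_pos": TCP position; "tool_rot": TCP orientation; "wrist_force": force on the tool from outside, world axes, zero at the start; "wrist_torque": the same for the moment, N m; "gripper_width": finger opening in m.
Only numpy, scipy, OpenCV 4.12 (cv2) and the standard library are available. Lean on these libraries where they do the work, as an engineer would, in place of code of your own. Each camera call takes 0.05 s, during which the arm holds its last target.

## Task

The weighing scale's pan rocks because one of the four pan supports down in its sockets stands higher than the rest. Take the sprung probe from its stand, touch the supports lightly with it to find the high one, and push that one gently down with the probe until it is level with the other three, leaving those three where they are. Then put the probe back upright in its stand, without disturbing the other things on the desk.

Things in the scene. Friction and masses are not known exactly. Their poses are not given: they have to be found in the camera images.
- scale: Grey bench scale without its pan, fixed: a flat-topped housing 200 mm (x) by 220 mm (y) by 45 mm high, plus a keypad strip 34 mm high on the -x side, reaching 158 mm from the origin. Origin: on the desk under the housing's centre; x, y along its sides. Near the corners of its top face, at x = +-62, y = +-72 mm, are four round steel-rimmed sockets, each with a pan support (steel disc) sunk in it.
- socket0 (a point): Mouth centre of the -x, +y socket (in the scale's frame), level with the housing's top face. All four sockets are alike: round upright open wells 24 mm across, mouths 45 mm above the desk. In each, on its axis, stands a steel pan support with a flat round top 20 mm across. No reading gives the height of the supports.
- socket1 (a point): Mouth centre of the +x, +y socket (in the scale's frame), level with the housing's top face. Support heights: three of the four lie level with one another within about 0.8 mm, somewhere 10 to 20 mm below the top face (it differs from day to day). The fourth, in any one of the sockets, stands 4 to 6 mm higher than those three.
- socket2 (a point): Mouth centre of the +x, -y socket (in the scale's frame), level with the housing's top face. Support behaviour: each is held by stiff friction. It stays put under a light touch (up to 8 N; the good three should feel no more than that) and slides slowly down while pushed with a little over 10 N. It stays where it is left, never comes back up, and there is no stop at the right level, so it can be pushed too far.
- socket3 (a point): Mouth centre of the -x, -y socket (in the scale's frame), level with the housing's top face. More than 20 N on a support is too rough, and only the probe's tip is to touch the supports.
- probe_grip (a point): Centre of the grip of the sprung probe, a loose upright pen-like tool, 120 g, 128 mm long. The grip is a black cylinder 20 mm across, 53 mm long; this point is on its axis, half-way up (25 mm below its top). z points up along the probe, away from the tip. A flange 29 mm across lies below the grip, its underside 33 mm below this point.
- probe: The same probe. Origin: on its axis at the flange's underside. Below it: a tube 16 mm across, 45 mm long, then the plunger, a rod 10 mm across with a round tip, 70 mm below the origin (103 mm below the grip's centre) when not pressed. The plunger is sprung: it begins to give at 1 N and gives 1 mm more per 1.2 N, over 14 mm of travel (about 18 N), then is solid.
- stand_mouth (a point): Mouth centre of the probe's stand, 85 mm above the desk, fixed: an upright black tube, outside 32 mm, bore 24 mm, 80 mm deep, on a round foot 72 mm across. The probe hangs upright in it, its flange resting on the mouth (flange underside at this point).
Things that resemble listed ones, but are neither listed nor needed, are in the scene too. Leave any blue or green look-alike of the probe alone.

How it is judged (in metres and radians):
On the way, in this order (a step that is already met when the one before it is completed fails the run):
1. the probe has been lifted out of its stand (z of probe_grip in the frame of stand_mouth above 0.09 m), for 0.1 s.
2. the high support has been brought level with the others (within 1.5 mm of their mean level) and nothing presses on it (z of pad_a_c0 in the frame of carrier between -0.009 and -0.006 m and contact force between pad_a_c0 and anything else below 0.2 N), for 0.1 s.
At the end, for the whole second after the job is handed in: All four supports (pad_a to pad_d, in no known order) are within 1.5 mm of the level the three good ones shared at the start; the probe stands released and at rest in its stand, flange on the mouth within 3 mm, on axis within 9 mm, tilt under 0.12 rad (z of pad_a_c0 in the frame of carrier between -0.009 and -0.006 m and z of pad_b_c0 in the frame of carrier between -0.009 and -0.006 m and z of pad_c_c0 in the frame of carrier between -0.009 and -0.006 m and z of pad_d_c0 in the frame of carrier between -0.009 and -0.006 m and horizontal distance between probe_grip and stand_mouth below 0.009 m and z of probe_grip in the frame of stand_mouth between 0.029 and 0.036 m and angle between probe_grip's own z axis and vertical below 0.12 rad and linear speed of probe below 0.02 m/s); the robot touches nothing.
It fails at once if one of the three good supports is pushed harder than 9 N (contact force between any of pad_b_c0, pad_c_c0, pad_d_c0 and anything else above 9 N).
It fails at once if a support is pushed harder than 20 N (contact force between any of pad_a_c0, pad_b_c0, pad_c_c0, pad_d_c0 and anything else above 20 N).
It fails at once if a support is touched by the gripper itself instead of the probe (contact force between any of pad_a_c0, pad_b_c0, pad_c_c0, pad_d_c0 and the fingers above 0.5 N or contact force between any of pad_a_c0, pad_b_c0, pad_c_c0, pad_d_c0 and the arm above 0.5 N).
It fails at once if the scale's housing is pressed harder than 25 N (contact force between scale and anything else above 25 N).
It fails at once if one of the other things on the desk is moved by more than 20 mm (distance of any of mug, stapler, ruler, jar1, jar2, stamp, tape from where it was at the start of the episode above 0.02 m).
It also fails if it takes over 72 s, if anything falls off the work surface, if the arm or the gripper's body presses on something with over 40 N, if the wrist force passes 120 N, or if a joint passes its speed limit or range.

## Working session

There is one attempt and no reset: what is moved stays moved. The work goes in short steps, Python scripts to look and compute and a shell command to move; the robot and the scene stay as the last step left them, time stands still between calls to the robot, and variables do not carry over. Pictures are saved under pics/ and viewed, and the job is handed in when it is done.

```bash
ls; mkdir -p pics
python3 - <<'E'
from cell import readout,get_image,camera_info
import cv2
s=readout.state()
for k,v in s.items(): print(k,v)
for n in("side","top","wrist"):
    im=get_image(n); cv2.imwrite(f"pics/{n}0.png",im[...,::-1])
    c=camera_info(n); print(n,c)
E
```

```text
pics
time 0.0
joint_positions [68.45885083 19.13029939  2.28201379 84.01221105 -0.7676636  76.96543191
 -3.35153161]
qd [-0.03397036  0.01119456  0.04556597 -0.05877251  0.0998407   0.08189935
 -0.02203323]
tau [ 3.90378109e-04 -6.58548403e+01  1.36592668e+00 -4.05559766e+01
  1.67891599e-02  1.27487569e-02  2.79920505e-05]
tool_pos [ 0.17751824 -0.62492754  0.30302717]
tool_rot [-1.79907429e+02  5.49907918e-03  1.58591501e+01]
wrist_force [-0.08041599 -0.0164933  -0.07448249]
wrist_torque [-0.04881776 -0.00805491  0.01280946]
gripper_width 0.08546164982729543
side {'fov_y': 46.760145504964264, 'cx': 321.6175922623653, 'cy': 193.73993183797492, 'R': array([[-0.99219965, -0.12338595,  0.01776988],
       [-0.08105449,  0.53024831, -0.84395906],
       [ 0.09471024, -0.83881621, -0.53611317]]), 't': array([0.57335931, 0.11642709, 1.11929196])}
top {'fov_y': 56.69971700849805, 'cx': 320.8811579372853, 'cy': 202.51479791764726, 'R': array([[-0.01583134, -0.99987361,  0.00146328],
       [-0.97435218,  0.01509867, -0.2245214 ],
       [ 0.22447093, -0.00498023, -0.97446806]]), 't': array([0.01390991, 0.57233149, 0.81622679])}
wrist {'fov_y': 58.87520967874495, 'cx': 322.3341978220541, 'cy': 194.31399629154816, 'R': array([[ 0.2725708 , -0.96213329, -0.00216404],
       [-0.92566408, -0.26285121,  0.27213093],
       [-0.26239505, -0.07217177, -0.9622578 ]]), 't': array([-0.64940941, -0.03588001,  0.37924164])}
```

View pics/side0.png

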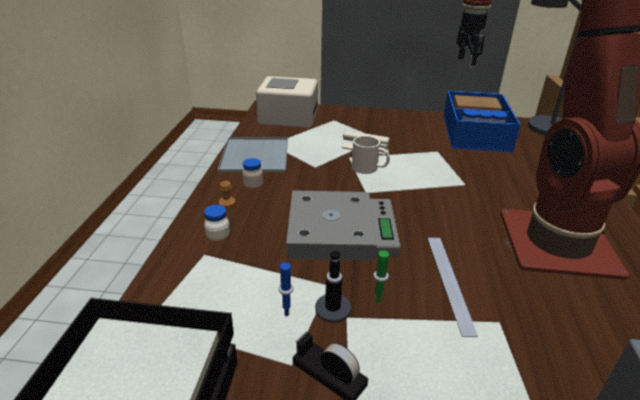

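View pics/top0.png

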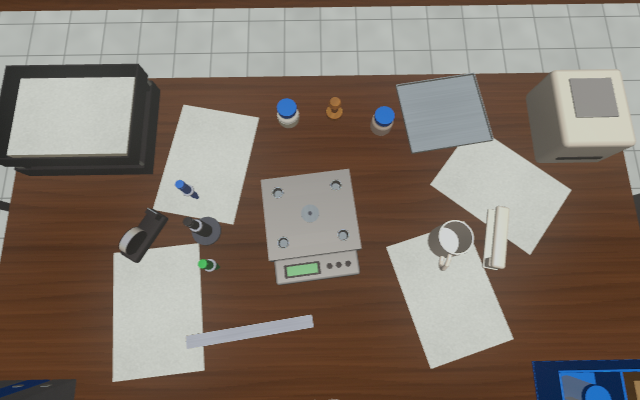

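View pics/wrist0.png

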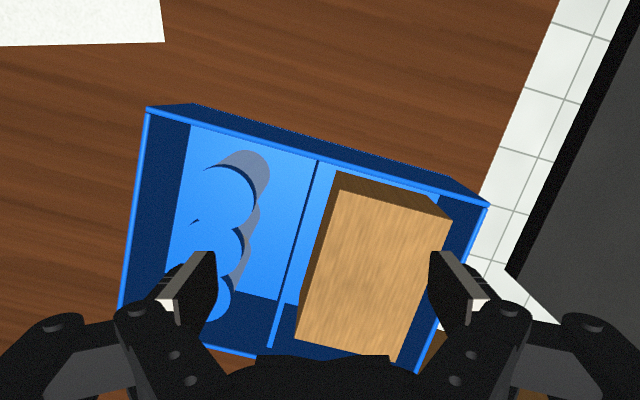

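The side picture shows the black probe in its stand at about (335,270), with the blue decoy at (286,290) and the green one at (381,275). The scale is at (335,225). In the top view the stand is at about (203,230) and the four sockets are at (278,192), (336,185), (343,235) and (283,242). I'll triangulate these next.

```bash
cat > h.py <<'E'
import numpy as np, cv2
from cell import readout,get_image,camera_info,nets
def K(c):
    f=200/np.tan(np.radians(c["fov_y"]/2)); return np.array([[f,0,c["cx"]],[0,f,c["cy"]],[0,0,1]])
def P(c): return K(c)@np.c_[c["R"],c["t"]]
def tri(obs):  # [(cam,pix)]
    A=[]
    for c,p in obs:
        M=P(c); A+= [p[0]*M[2]-M[0],p[1]*M[2]-M[1]]
    X=np.linalg.svd(np.array(A))[2][-1]; X=X[:3]/X[3]
    e=[np.linalg.norm(proj(c,X)-p) for c,p in obs]
    return X,e
def proj(c,X):
    q=P(c)@np.r_[X,1]; return q[:2]/q[2]
def atz(c,p,z):
    M=P(c); A=np.array([p[0]*M[2]-M[0],p[1]*M[2]-M[1]]); return np.r_[np.linalg.solve(A[:,:2],-(A[:,2]*z+A[:,3])),z]
E
python3 - <<'E'
from h import *
C={n:camera_info(n) for n in("side","top")}
for n in C:
    get_image(n)
    for l in("probe_grip","probe","stand_mouth","socket0","socket1","socket2","socket3","scale"):
        for r in nets.tip_of(l,n)[:4]: print(n,l,np.round(r["pixel"],1),round(r["confidence"],2))
print(readout.state()["time"])
E
```

```text
side probe_grip [334.7 263.5] 0.79
side probe_grip [381.8 262.1] 0.79
side probe_grip [283.6 277.6] 0.77
side probe [286.6 288.9] 0.87
side probe [381.9 275.3] 0.81
side probe [333.6 277.3] 0.8
side stand_mouth [332.1 276.6] 0.9
side stand_mouth [357.1 232.9] 0.59
side stand_mouth [332.6 277.5] 0.17
side socket0 [358.2 232.4] 0.87
side socket0 [302.9 232.8] 0.83
side socket0 [305.8 197.3] 0.81
side socket1 [358.2 232.4] 0.87
side socket1 [302.9 232.8] 0.83
side socket1 [305.8 197.3] 0.81
side socket2 [358.2 232.4] 0.87
side socket2 [302.9 232.8] 0.83
side socket2 [305.8 197.3] 0.81
side socket3 [358.2 232.4] 0.87
side socket3 [302.9 232.8] 0.83
side socket3 [305.8 197.3] 0.81
side scale [330.  229.4] 0.68
top probe_grip [186.5 188.2] 0.79
top probe_grip [190.4 223.3] 0.76
top probe_grip [197.2 225. ] 0.69
top probe_grip [204.  264.8] 0.45
top probe [197.4 225.1] 0.76
top probe [207.6 260.5] 0.68
top probe [190.6 189.3] 0.56
top stand_mouth [197.2 224.8] 0.87
top socket0 [337.  180.6] 0.94
top socket0 [277.9 195.4] 0.8
top socket0 [343.3 232.6] 0.7
top socket0 [284.5 240.9] 0.64
top socket1 [337.  180.6] 0.94
top socket1 [277.9 195.4] 0.8
top socket1 [343.3 232.6] 0.7
top socket1 [284.5 240.9] 0.64
top socket2 [337.  180.6] 0.94
top socket2 [277.9 195.4] 0.8
top socket2 [343.3 232.6] 0.7
top socket2 [284.5 240.9] 0.64
top socket3 [337.  180.6] 0.94
top socket3 [277.9 195.4] 0.8
top socket3 [343.3 232.6] 0.7
top socket3 [284.5 240.9] 0.64
top scale [312.9 214.4] 0.84
1.05
```

```bash
python3 - <<'E'
from h import *
c={n:camera_info(n) for n in("side","top")}
def T(s,t,n): X,e=tri([(c["side"],s),(c["top"],t)]); print(n,X.round(4),np.round(e,1)); return X
T((334.7,263.5),(190.4,223.3),"grip")
T((333.6,277.3),(197.3,225.1),"probe/mouth")
T((283.6,277.6),(186.5,188.2),"blue grip")
T((381.8,262.1),(204,264.8),"green grip")
print("mouth at .085",atz(c["top"],(197.3,225),.085), atz(c["side"],(332.5,277),.085))
a=T((358.2,232.4),(284.5,240.9),"A -x+y")
b=T((302.9,232.8),(277.9,195.4),"B")
d=T((305.8,197.3),(337,182.6),"C")
S=[(284.5,240.9),(277.9,193.4),(336.5,183),(343.3,233.6)]
for p in S: print(atz(c["top"],p,.045))
E
python3 - <<'E'
import cv2
im=cv2.imread("pics/top0.png"); a=cv2.resize(im[160:290,100:370],None,fx=2.9,fy=2.9,interpolation=2); cv2.imwrite("pics/topz.png",a)
im=cv2.imread("pics/side0.png"); a=cv2.resize(im[180:390,260:420],None,fx=2.8,fy=2.8,interpolation=2); cv2.imwrite("pics/sidez.png",a)
E
```

```text
grip [0.5185 0.293  0.1186] [0.3 0.4]
probe/mouth [0.5201 0.2899 0.0814] [0.1 0.1]
blue grip [0.6091 0.3167 0.0924] [1.3 1.7]
green grip [0.4299 0.2619 0.1062] [0.8 1. ]
mouth at .085 [0.51945499 0.28875913 0.085     ] [0.52212343 0.29326306 0.085     ]
A -x+y [0.4834 0.0929 0.0449] [0.4 0.6]
B [0.6042 0.11   0.0413] [1.8 2.7]
C [ 0.625  -0.0356  0.0452] [0.4 0.7]
[0.48485619 0.09275756 0.045     ]
[0.60161353 0.10962298 0.045     ]
[ 0.62582849 -0.03440862  0.045     ]
[ 0.50013031 -0.04746745  0.045     ]
```

View pics/topz.png

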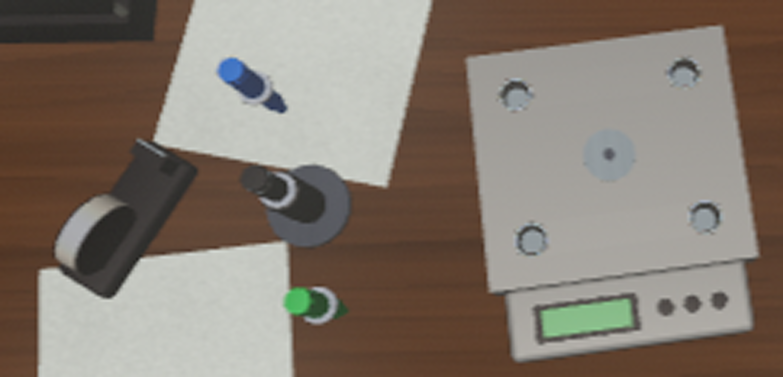

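View pics/sidez.png

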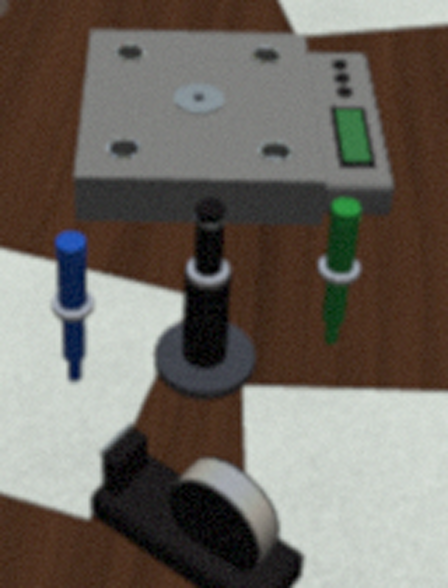

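```bash
python3 -m inch '[[160,130,20,0,0,0],[160,130,20,0,0,0],[160,130,20,0,0,0],[160,130,20,0,0,0],[160,130,20,0,0,0]]'; python3 -m inch '[[160,130,30,0,0,0],[160,130,30,0,0,0],[160,130,30,0,0,0],[160,130,30,0,0,0],[160,130,30,0,0,0]]'
```

```text
time: 1.47
tool_pos: [0.339, -0.4936, 0.3244]
tool_rot: [180.0, -0.0, 15.9]
wrist_force: [1.1, -0.7, 0.2]
gripper_width: 0.0856
time: 1.88
tool_pos: [0.4986, -0.3635, 0.3547]
tool_rot: [179.9, -0.0, 15.8]
wrist_force: [0.5, -0.4, 0.9]
gripper_width: 0.0856
```

```bash
python3 -m inch '[[60,200,10,0,0,0],[60,200,10,0,0,0],[60,200,10,0,0,0],[60,200,10,0,0,0],[60,200,10,0,0,0]]'; python3 -m inch '[[20,200,0,0,0,0],[20,200,0,0,0,0],[20,200,0,0,0,0],[20,200,0,0,0,0],[20,200,0,0,0,0]]';  python3 -m inch '[[0,0,0,0,0,0],[0,0,0,0,0,0]]'
python3 - <<'E'
from h import *
import pickle
print(readout.state()["tool_pos"]); c=camera_info("wrist"); im=get_image("wrist"); cv2.imwrite("pics/w1.png",im[...,::-1])
D={}
for l in("probe_grip","stand_mouth","socket0"):
    D[l]=nets.tip_of(l,"wrist")
    for r in D[l][:5]: print(l,np.round(r["pixel"],1),round(r["confidence"],2))
pickle.dump((c,D),open("w1.pkl","wb"))
E
```

```text
time: 2.3
tool_pos: [0.5581, -0.1639, 0.3649]
tool_rot: [179.9, -0.1, 15.8]
wrist_force: [0.7, -0.7, -0.2]
gripper_width: 0.0854
time: 2.72
tool_pos: [0.5778, 0.0391, 0.3653]
tool_rot: [179.9, -0.1, 15.9]
wrist_force: [0.5, -0.2, 0.3]
gripper_width: 0.0856
time: 2.88
tool_pos: [0.5776, 0.0424, 0.3655]
tool_rot: [180.0, -0.1, 16.2]
wrist_force: [-0.0, -1.9, 0.5]
gripper_width: 0.0853
[0.57755335 0.04244934 0.3654793 ]
probe_grip [ 76.2 253. ] 0.82
probe_grip [ 36.4 157.6] 0.6
stand_mouth [ 67.7 152.6] 0.62
socket0 [252.3 228.7] 0.9
socket0 [399.4 139.2] 0.74
socket0 [269.3 117.5] 0.64
socket0 [375.6 244.5] 0.61
```

View pics/w1.png

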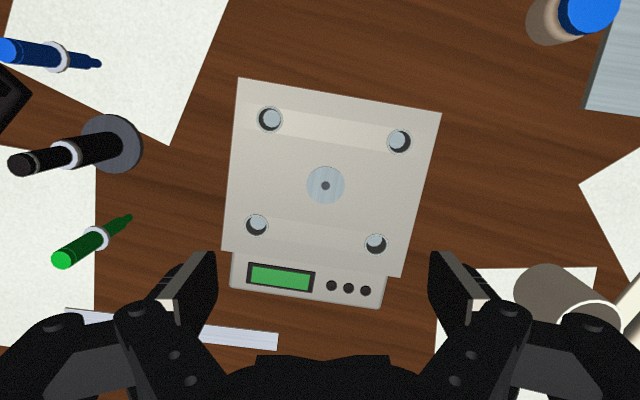

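The wrist view shows the sockets at about (270,120), (399,141), (256,225) and (375,243), with the probe grip at (37,157). I'll move toward the probe for a second view.

```bash
python3 -m inch '[[0,170,-20,0,0,0],[0,170,-20,0,0,0],[0,170,-20,0,0,0],[0,170,-20,0,0,0],[0,170,-20,0,0,0]]'; python3 -m inch '[[0,0,0,0,0,0],[0,0,0,0,0,0]]'
python3 - <<'E'
from h import *
import pickle
print(readout.state()["tool_pos"]); c=camera_info("wrist"); im=get_image("wrist"); cv2.imwrite("pics/w2.png",im[...,::-1])
D={}
for l in("probe_grip","stand_mouth","socket0"):
    D[l]=nets.tip_of(l,"wrist")
    for r in D[l][:5]: print(l,np.round(r["pixel"],1),round(r["confidence"],2))
pickle.dump((c,D),open("w2.pkl","wb"))
c1,D1=pickle.load(open("w1.pkl","rb"))
for p in [(270,119.5),(399.5,140.5),(256.5,225),(375.3,243.5)]:
    X=atz(c1,p,.045); print(X.round(4), proj(c,X).round(1))
a=cv2.resize(cv2.imread("pics/w1.png")[90:270,230:420],None,fx=3.2,fy=3.2,interpolation=2); cv2.imwrite("pics/w1z.png",a)
E
```

```text
time: 3.5
tool_pos: [0.5758, 0.2145, 0.3441]
tool_rot: [-179.9, -0.0, 16.2]
wrist_force: [-2.0, 0.8, 1.1]
gripper_width: 0.0854
time: 3.67
tool_pos: [0.5758, 0.2143, 0.3437]
tool_rot: [-179.8, 0.0, 16.2]
wrist_force: [-0.1, 0.2, 0.6]
gripper_width: 0.0856
[0.57579849 0.21431507 0.34372284]
probe_grip [216.  213.8] 0.72
probe_grip [242.8 300.8] 0.66
probe_grip [214. 108.] 0.61
stand_mouth [228.7 205.1] 0.97
socket0 [516.6 291.3] 0.86
socket0 [426.3 161.9] 0.8
socket0 [553.2 184.6] 0.64
socket0 [398.8 270.4] 0.63
[0.6027 0.1085 0.045 ] [426.4 164.7]
[ 0.6204 -0.0335  0.045 ] [556.8 185.5]
[0.4803 0.0945 0.045 ] [400.  268.8]
[ 0.497  -0.0468  0.045 ] [519.4 287.1]
```

View pics/w2.png

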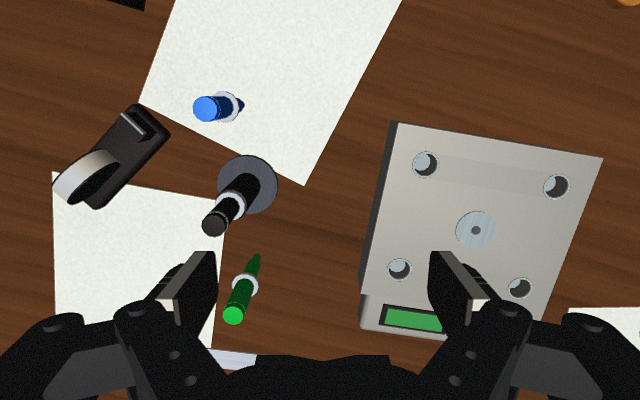

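View pics/w1z.png

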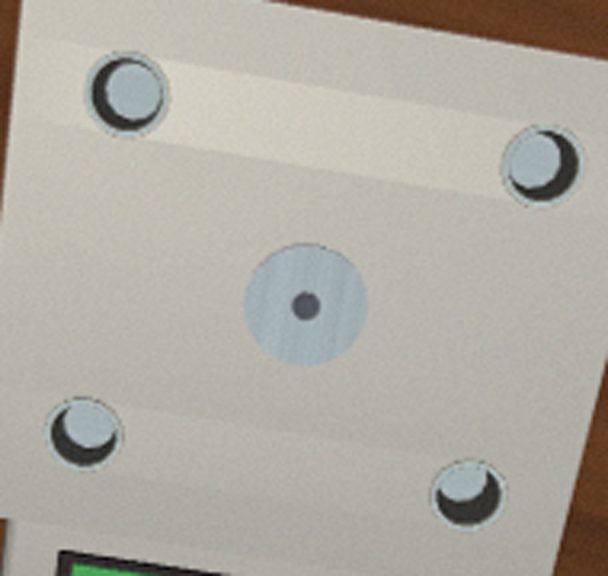

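Run:
```python
from h import *
import pickle
from scipy.optimize import least_squares
c1,D1=pickle.load(open("w1.pkl","rb"));c2,D2=pickle.load(open("w2.pkl","rb"));ct=camera_info("top");cs=camera_info("side")
L=np.array([(62,72),(62,-72),(-62,72),(-62,-72)])/1e3
obs=[(c1,[(269.7,119.4),(399.1,141.9),(256.3,225.3),(376.3,244.1)]),(c2,[(425,164),(556,186),(399.5,269),(520,287)]),
(ct,[(277.9,192.6),(335.7,184.8),(283,242.5),(342.7,234.5)])]
def pts(q):
    a=q[2];R=np.array([[np.cos(a),-np.sin(a)],[np.sin(a),np.cos(a)]]); return np.c_[L@R.T+q[:2],np.full(4,.045)]
def f(q,o=obs): return np.concatenate([proj(c,X)-p for c,ps in o for X,p in zip(pts(q),ps)])
r=least_squares(f,[.55,.03,.1]); print(r.x[:2],np.degrees(r.x[2]));print(r.fun.reshape(3,4,2).round(1).tolist());print(pts(r.x).round(4))
for o in obs: q=least_squares(lambda q:f(q,[o]),r.x).x; print(q[:2].round(4),np.degrees(q[2]).round(2))
print("mouth",tri([(c1,(67.7,152.6)),(c2,(228.7,205.1)),(ct,(197.3,225)),(cs,(332.5,277))]))
print("mouth w",tri([(c1,(67.7,152.6)),(c2,(228.7,205.1))]))
print("grip",tri([(c1,(36.4,157.6)),(c2,(220,213.8)),(ct,(190.4,223.3)),(cs,(334.7,263.5))]))
for c,p in [(c1,(67.7,152.6)),(c2,(228.7,205.1)),(ct,(197.3,225)),(cs,(332.5,277))]: print(atz(c,p,.085))
```

```text
[0.5497918  0.03091536] 6.719256336319118
[[[-0.7, -0.5], [0.1, -0.9], [-0.5, -0.1], [-0.3, -0.1]], [[0.5, 0.2], [0.4, -0.0], [-0.2, 0.1], [0.1, 0.6]], [[-0.0, 0.3], [0.4, 0.6], [0.5, 0.5], [0.8, 0.6]]]
[[ 0.6029  0.1097  0.045 ]
 [ 0.6198 -0.0333  0.045 ]
 [ 0.4798  0.0952  0.045 ]
 [ 0.4966 -0.0478  0.045 ]]
[0.5494 0.0304] 6.61
[0.5499 0.0312] 6.84
[0.551  0.0319] 6.63
mouth (array([0.51965205, 0.29081685, 0.08379525]), [np.float64(1.2527247784138795), np.float64(4.50068848626212), np.float64(0.7240867334631415), np.float64(1.4332708430046155)])
mouth w (array([0.51542472, 0.29335488, 0.07922329]), [np.float64(1.6779287167892716), np.float64(1.72064787349243)])
grip (array([0.51863649, 0.29302638, 0.11890256]), [np.float64(1.0381519285569774), np.float64(1.2020358665270783), np.float64(0.4546897893589076), np.float64(0.24140619512811248)])
[0.51925768 0.28922714 0.085     ]
[0.51582267 0.29247196 0.085     ]
[0.51945499 0.28875913 0.085     ]
[0.52212343 0.29326306 0.085     ]
```

```bash
python3 -m inch '[[-57,77,-54,0,0,0],[-57,77,-54,0,0,0],[-57,77,-54,0,0,0],[-57,77,-84,0,0,0],[-57,77,-84,0,0,0]]' 0.7 80; python3 -m inch '[[0,0,0,0,0,0],[0,0,0,0,0,0]]'
python3 - <<'E'
from h import *
print(readout.state()["tool_pos"],readout.state()["gripper_width"]); c=camera_info("wrist"); im=get_image("wrist")
for X in [(.519,.2915,.144),(.519,.2915,.085)]:
    p=proj(c,np.array(X)); print(p); cv2.circle(im,tuple(int(v) for v in p.round()),3,(255,0,0),1)
cv2.imwrite("pics/w3.png",im[...,::-1])
E
```

```text
time: 4.28
tool_pos: [0.5176, 0.2882, 0.256]
tool_rot: [180.0, 0.3, 16.1]
wrist_force: [-1.4, -0.8, -1.7]
gripper_width: 0.06
time: 4.45
tool_pos: [0.5185, 0.2864, 0.2565]
tool_rot: [179.9, 0.3, 15.9]
wrist_force: [0.5, -0.3, -0.9]
gripper_width: 0.0599
[0.51852873 0.28644278 0.25645349] 0.05986496071482469
[313.05508218 219.22913148]
[315.15378597 190.39296043]
```

View pics/w3.png

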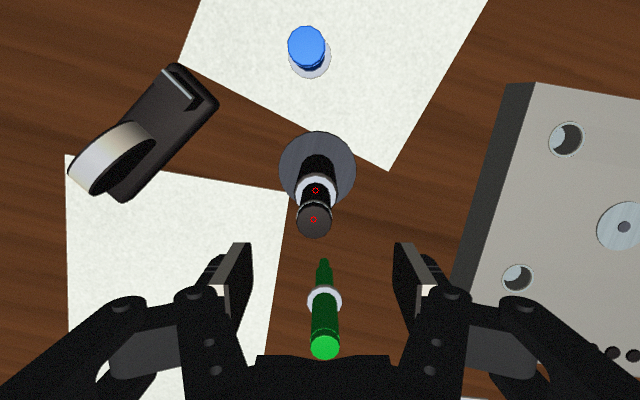

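```bash
python3 -m inch '[[0,5,-25,0,0,0],[0,5,-50,0,0,0],[0,5,-70,0,0,0],[0,5,-84,0,0,0],[0,5,-84,0,0,0]]'; python3 -m inch '[[0,0,0,0,0,0],[0,0,0,0,0,0]]'
python3 - <<'E'
from h import *
s=readout.state();print(s["tool_pos"],s["tool_rot"],s["wrist_force"]); im=get_image("wrist")
cv2.imwrite("pics/w4.png",im[...,::-1])
E
```

```text
time: 4.92
tool_pos: [0.5189, 0.2903, 0.1714]
tool_rot: [179.9, 0.4, 15.8]
wrist_force: [-0.2, -0.9, -0.6]
gripper_width: 0.0598
time: 5.08
tool_pos: [0.52, 0.29, 0.1729]
tool_rot: [179.9, 0.3, 15.7]
wrist_force: [-0.1, 0.2, 0.1]
gripper_width: 0.0598
[0.52001097 0.29000535 0.17291337] [179.93048445   0.30062141  15.72006374] [-0.127163    0.16464254  0.07554741]
```

View pics/w4.png

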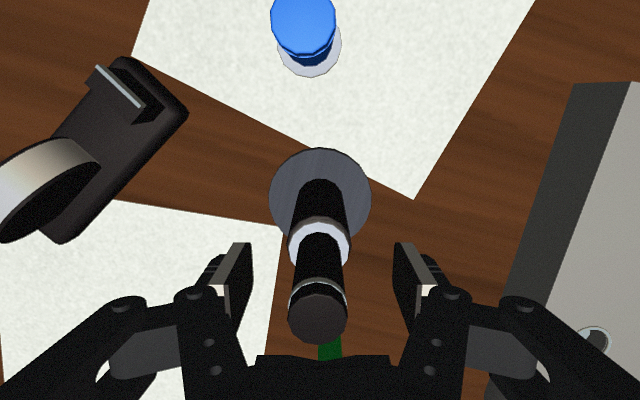

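The black grip, at about (318,290), sits between the pads. I'll close on it.

```bash
python3 -m inch '[[0,0,0,0,0,0],[0,0,0,0,0,0],[0,0,0,0,0,0],[0,0,0,0,0,0],[0,0,0,0,0,0]]' 0 80; python3 -m inch '[[0,0,0,0,0,0],[0,0,0,0,0,0],[0,0,0,0,0,0]]'
python3 - <<'E'
from h import *
s=readout.state();print(s["tool_pos"],s["tool_rot"],s["wrist_force"]); im=get_image("wrist")
cv2.imwrite("pics/w5.png",im[...,::-1])
E
```

```text
time: 5.55
tool_pos: [0.5203, 0.2905, 0.1739]
tool_rot: [179.9, 0.2, 15.7]
wrist_force: [-0.5, -0.8, 6.5]
gripper_width: 0.0186
time: 5.8
tool_pos: [0.5203, 0.2905, 0.174]
tool_rot: [179.9, 0.2, 15.7]
wrist_force: [-0.7, 0.2, 1.9]
gripper_width: 0.0179
[0.52028327 0.29048242 0.17396201] [179.94020584   0.20287625  15.7383606 ] [-0.6520799   0.15088206  1.86693696]
```

View pics/w5.png

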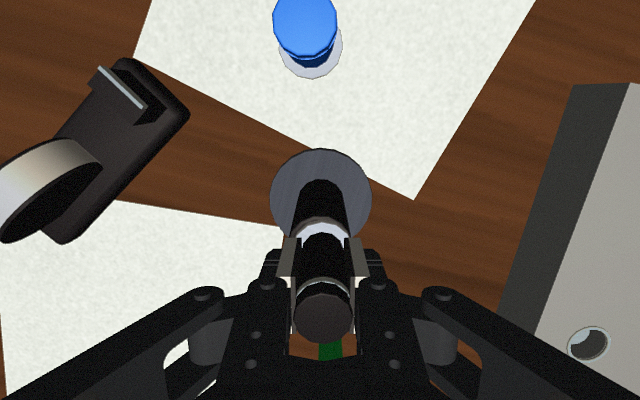

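```bash
python3 -m inch '[[0,0,15,0,0,0],[0,0,45,0,0,0],[0,0,80,0,0,0],[0,0,115,0,0,0],[0,0,115,0,0,0]]'; python3 -m inch '[[0,0,0,0,0,0],[0,0,0,0,0,0],[0,0,0,0,0,0]]'
python3 - <<'E'
from h import *
s=readout.state();print(s["tool_pos"],s["tool_rot"],s["wrist_force"])
for n in("side","wrist"): cv2.imwrite(f"pics/{n}6.png",get_image(n)[...,::-1])
E
```

```text
time: 6.27
tool_pos: [0.5219, 0.2922, 0.296]
tool_rot: [-179.9, -0.3, 15.7]
wrist_force: [0.7, 0.0, -0.4]
gripper_width: 0.0184
time: 6.52
tool_pos: [0.5216, 0.292, 0.295]
tool_rot: [-180.0, -0.2, 15.8]
wrist_force: [-0.6, 0.2, -1.2]
gripper_width: 0.0182
[0.52156556 0.2919894  0.29495259] [-179.96300345   -0.23898134   15.75820838] [-0.5774675   0.18116377 -1.17458951]
```

View pics/side6.png

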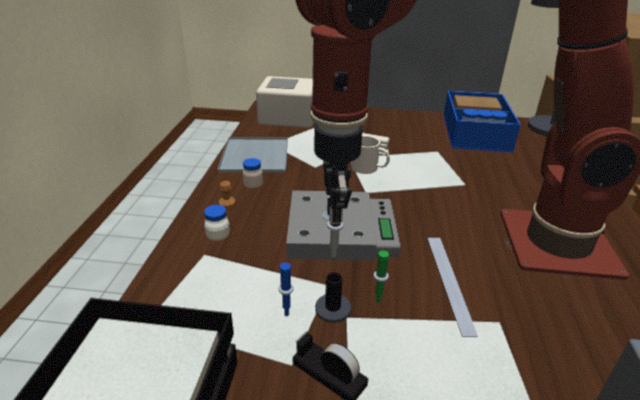

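View pics/wrist6.png

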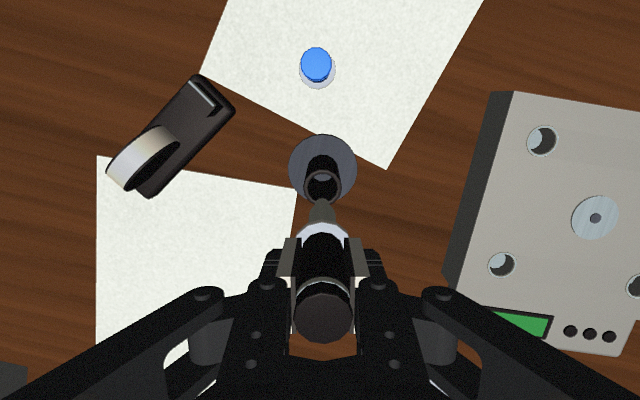

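```bash
python3 - <<'E'
from h import *
c=camera_info("wrist"); print("mouth",atz(c,(322.5,184.5),.085)); s=readout.state()
from scipy.spatial.transform import Rotation as R
r=R.from_euler("xyz",s["tool_rot"],degrees=True)
for d in(.129,.079,.059): print(d,s["tool_pos"]+r.apply([0,0,d]),proj(c,s["tool_pos"]+r.apply([0,0,d])))
print(proj(c,s["tool_pos"]+r.apply([0,0,.029])))
E
python3 -m inch '[[81,-182,-35,0,0,0],[81,-182,-35,0,0,0],[81,-182,-35,0,0,0],[81,-182,-35,0,0,0],[81,-182,-35,0,0,0]]'; python3 -m inch '[[0,0,0,0,0,0],[0,0,0,0,0,0],[0,0,0,0,0,0]]'
```

```text
mouth [0.5197174  0.29114492 0.085     ]
0.129 [0.52183775 0.29199768 0.16547622] [321.95186877 213.67435741]
0.079 [0.52169249 0.29192979 0.21547596] [321.73916152 249.18106185]
0.059 [0.52163439 0.29190263 0.23547586] [321.61393387 270.08500914]
[321.34673944 314.68712661]
time: 7.03
tool_pos: [0.6028, 0.1065, 0.2577]
tool_rot: [180.0, -0.1, 15.7]
wrist_force: [0.6, -0.1, -1.1]
gripper_width: 0.0183
time: 7.28
tool_pos: [0.6023, 0.1068, 0.2567]
tool_rot: [-179.9, 0.0, 15.7]
wrist_force: [-0.3, 1.2, -1.3]
gripper_width: 0.0183
```

```bash
python3 -m inch '[[1,3,-20,0,0,0],[1,3,-45,0,0,0],[1,3,-45,0,0,0]]'; python3 -m inch '[[0,0,0,0,0,0],[0,0,0,0,0,0]]'
python3 - <<'E'
from h import *
s=readout.state();print(s["tool_pos"],s["tool_rot"],s["wrist_force"])
for n in("side","wrist"): cv2.imwrite(f"pics/{n}7.png",get_image(n)[...,::-1])
E
```

```text
time: 7.53
tool_pos: [0.6007, 0.1115, 0.2074]
tool_rot: [-179.9, 0.4, 15.8]
wrist_force: [-0.8, -0.5, -2.0]
gripper_width: 0.0183
time: 7.7
tool_pos: [0.6001, 0.1131, 0.2078]
tool_rot: [-179.8, 0.4, 16.0]
wrist_force: [0.5, -0.2, -0.9]
gripper_width: 0.0182
[0.60006114 0.11307111 0.20777456] [-179.81721537    0.43600994   15.97710933] [ 0.54834976 -0.15978194 -0.89802942]
```

View pics/wrist7.png

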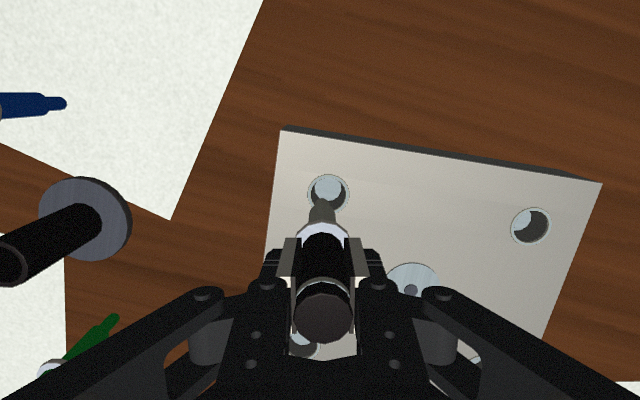

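```bash
python3 -m inch '[[3,-3,0,0,0,0],[3,-3,0,0,0,0],[3,-3,0,0,0,0]]'; python3 -m inch '[[0,0,0,0,0,0],[0,0,0,0,0,0]]';python3 -m inch '[[0,0,0,0,0,0],[0,0,0,0,0,0]]'
```

```text
time: 8.05
tool_pos: [0.6045, 0.1091, 0.2095]
tool_rot: [-179.9, 0.2, 15.9]
wrist_force: [-0.3, -0.8, -1.4]
gripper_width: 0.0179
time: 8.22
tool_pos: [0.6047, 0.1089, 0.2099]
tool_rot: [-179.9, 0.2, 15.9]
wrist_force: [-0.3, -0.1, -0.1]
gripper_width: 0.0184
time: 8.38
tool_pos: [0.6047, 0.1089, 0.21]
tool_rot: [-179.9, 0.2, 15.8]
wrist_force: [0.3, 0.4, -1.8]
gripper_width: 0.0187
```

```bash
python3 -m inch '[[-1,1,-4,0,0,0],[-1,1,-8,0,0,0],[-1,1,-8,0,0,0]]'; python3 -m inch '[[0,0,-2,0,0,0],[0,0,-2,0,0,0]]'; python3 -m inch '[[0,0,-2,0,0,0],[0,0,-2,0,0,0]]'
```

```text
time: 8.63
tool_pos: [0.6032, 0.1099, 0.2008]
tool_rot: [-179.9, 0.3, 15.9]
wrist_force: [-0.7, 0.4, -1.2]
gripper_width: 0.018
time: 8.8
tool_pos: [0.6028, 0.1099, 0.198]
tool_rot: [-179.9, 0.3, 15.9]
wrist_force: [-0.1, -0.2, -0.7]
gripper_width: 0.0183
time: 8.97
tool_pos: [0.6026, 0.1098, 0.1955]
tool_rot: [-179.9, 0.4, 15.9]
wrist_force: [0.3, 0.5, -1.0]
gripper_width: 0.018
```

```bash
python3 -m inch '[[0,0,-2,0,0,0],[0,0,-2,0,0,0]]'; python3 -m inch '[[0,0,-2,0,0,0],[0,0,-2,0,0,0]]'
```

```text
time: 9.13
tool_pos: [0.6025, 0.1097, 0.1931]
tool_rot: [-179.9, 0.4, 15.9]
wrist_force: [-0.6, -1.0, -0.6]
gripper_width: 0.0183
time: 9.3
tool_pos: [0.6023, 0.1096, 0.1906]
tool_rot: [-179.9, 0.4, 15.9]
wrist_force: [0.3, -0.4, -1.6]
gripper_width: 0.0182
```

```bash
python3 -m inch '[[0,0,-2,0,0,0],[0,0,-2,0,0,0]]'
```

```text
time: 9.47
tool_pos: [0.6022, 0.1095, 0.1882]
tool_rot: [-179.9, 0.5, 15.9]
wrist_force: [-0.2, -0.0, -1.6]
gripper_width: 0.0181
```

```bash
python3 -m inch '[[0,0,-2,0,0,0],[0,0,-2,0,0,0]]'
```

```text
time: 9.63
tool_pos: [0.6023, 0.1096, 0.1861]
tool_rot: [-179.9, 0.5, 15.9]
wrist_force: [0.1, -0.4, 1.2]
gripper_width: 0.0179
```

```bash
python3 -m inch '[[0,0,-2,0,0,0],[0,0,-2,0,0,0]]'
```

```text
time: 9.8
tool_pos: [0.6024, 0.1096, 0.1842]
tool_rot: [-179.9, 0.4, 15.9]
wrist_force: [-0.7, -0.7, 4.2]
gripper_width: 0.0184
```

```bash
python3 -m inch '[[0,0,-1,0,0,0],[0,0,-1,0,0,0]]'
```

```text
time: 9.97
tool_pos: [0.6025, 0.1097, 0.1834]
tool_rot: [-179.9, 0.4, 15.9]
wrist_force: [-1.4, -0.7, 4.7]
gripper_width: 0.0182
```

```bash
python3 -m inch '[[0,0,0,0,0,0],[0,0,12,0,0,0],[0,0,32,0,0,0],[0,0,32,0,0,0],[0,0,32,0,0,0]]'; python3 -m inch '[[17,-143,0,0,0,0],[17,-143,0,0,0,0],[17,-143,0,0,0,0],[17,-143,0,0,0,0],[17,-143,0,0,0,0]]';python3 -m inch '[[0,0,0,0,0,0],[0,0,0,0,0,0]]'
```

```text
time: 10.38
tool_pos: [0.603, 0.1099, 0.2167]
tool_rot: [-179.9, 0.3, 15.9]
wrist_force: [-0.3, -0.1, -0.7]
gripper_width: 0.0181
time: 10.8
tool_pos: [0.6198, -0.0408, 0.2155]
tool_rot: [180.0, 0.4, 15.4]
wrist_force: [0.1, 0.2, -1.0]
gripper_width: 0.0186
time: 10.97
tool_pos: [0.6193, -0.0417, 0.2145]
tool_rot: [180.0, 0.5, 15.3]
wrist_force: [0.2, 0.4, -0.9]
gripper_width: 0.0182
```

```bash
python3 -m inch '[[0,8,0,0,-0.5,0],[0,8,0,0,-0.5,0]]'; python3 -m inch '[[0,0,0,0,0,0],[0,0,0,0,0,0]]'; python3 -c "
from h import *
cv2.imwrite('pics/w8.png',get_image('wrist')[...,::-1])"
```

```text
time: 11.13
tool_pos: [0.6189, -0.0305, 0.2142]
tool_rot: [179.9, 0.0, 15.5]
wrist_force: [0.3, 1.5, -1.6]
gripper_width: 0.0184
time: 11.3
tool_pos: [0.6187, -0.0286, 0.2142]
tool_rot: [180.0, 0.0, 15.6]
wrist_force: [0.3, 0.2, -1.2]
gripper_width: 0.0179
```

View pics/w8.png

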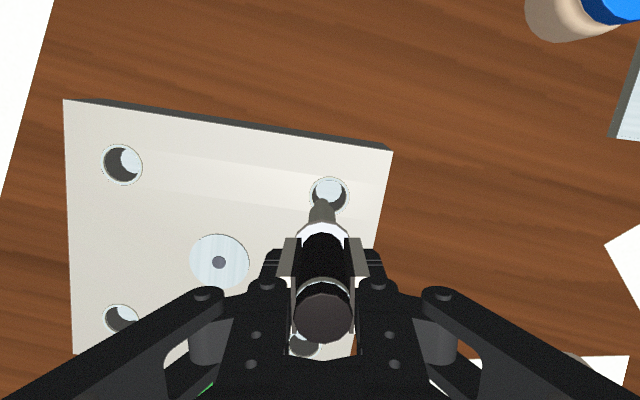

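```bash
python3 -m inch '[[1,-3,-4,0,0,0],[1,-3,-8,0,0,0],[1,-3,-10,0,0,0],[1,-3,-12,0,0,0]]'; python3 -m inch '[[0,0,0,0,0,0],[0,0,0,0,0,0]]'
```

```text
time: 11.68
tool_pos: [0.6196, -0.0324, 0.2016]
tool_rot: [180.0, 0.1, 15.6]
wrist_force: [-0.7, -0.3, -1.4]
gripper_width: 0.0182
time: 11.85
tool_pos: [0.6195, -0.0325, 0.2013]
tool_rot: [180.0, 0.1, 15.5]
wrist_force: [0.6, -0.5, -1.2]
gripper_width: 0.0185
```

Good. I'll step down.

```bash
python3 -m inch '[[0,0,-2,0,0,0],[0,0,-3,0,0,0],[0,0,-3,0,0,0]]'
```

```text
time: 12.1
tool_pos: [0.6194, -0.0326, 0.198]
tool_rot: [180.0, 0.1, 15.5]
wrist_force: [0.2, 1.0, -0.9]
gripper_width: 0.018
```

```bash
python3 -m inch '[[0,0,-2,0,0,0],[0,0,-3,0,0,0],[0,0,-3,0,0,0]]'
```

```text
time: 12.35
tool_pos: [0.6193, -0.0326, 0.1947]
tool_rot: [180.0, 0.1, 15.5]
wrist_force: [-0.1, -0.5, -1.4]
gripper_width: 0.0182
```

```bash
python3 -m inch '[[0,0,-2,0,0,0],[0,0,-2,0,0,0]]'
```

```text
time: 12.52
tool_pos: [0.6191, -0.0326, 0.1923]
tool_rot: [180.0, 0.2, 15.5]
wrist_force: [0.1, -0.3, -2.0]
gripper_width: 0.0181
```

```bash
python3 -m inch '[[0,0,-2,0,0,0],[0,0,-2,0,0,0]]'
```

```text
time: 12.68
tool_pos: [0.6189, -0.0326, 0.1898]
tool_rot: [180.0, 0.2, 15.5]
wrist_force: [-0.4, 0.4, -1.1]
gripper_width: 0.0185
```

```bash
python3 -m inch '[[0,0,-2,0,0,0],[0,0,-2,0,0,0]]'
```

```text
time: 12.85
tool_pos: [0.6188, -0.0326, 0.1874]
tool_rot: [-180.0, 0.2, 15.5]
wrist_force: [-0.1, 0.1, -1.6]
gripper_width: 0.0182
```

```bash
python3 -m inch '[[0,0,-2,0,0,0],[0,0,-2,0,0,0]]'
```

```text
time: 13.02
tool_pos: [0.6188, -0.0326, 0.1853]
tool_rot: [-180.0, 0.2, 15.5]
wrist_force: [-1.1, -0.0, 1.3]
gripper_width: 0.0182
```

```bash
python3 -m inch '[[0,0,-1,0,0,0],[0,0,-1,0,0,0]]'
```

```text
time: 13.18
tool_pos: [0.6189, -0.0326, 0.1845]
tool_rot: [180.0, 0.2, 15.5]
wrist_force: [-1.1, 0.5, 2.6]
gripper_width: 0.018
```

```bash
python3 -m inch '[[0,0,12,0,0,0],[0,0,30,0,0,0],[0,0,30,0,0,0],[0,0,30,0,0,0]]'; python3 -m inch '[[-118,-14,0,0,0,0],[-118,-14,0,0,0,0],[-118,-14,0,0,0,0],[-118,-14,0,0,0,0],[-118,-14,0,0,0,0]]';python3 -m inch '[[0,0,0,0,0,0],[0,0,0,0,0,0]]'
```

```text
time: 13.52
tool_pos: [0.6195, -0.0325, 0.2159]
tool_rot: [179.9, 0.1, 15.5]
wrist_force: [-0.5, -0.2, -0.8]
gripper_width: 0.0183
time: 13.93
tool_pos: [0.4997, -0.0472, 0.2155]
tool_rot: [179.9, 0.1, 15.5]
wrist_force: [0.4, -0.2, -1.3]
gripper_width: 0.0181
time: 14.1
tool_pos: [0.5004, -0.0471, 0.2155]
tool_rot: [179.9, 0.1, 15.5]
wrist_force: [0.7, -0.7, -1.3]
gripper_width: 0.0184
```

```bash
python3 -m inch '[[-3,-1,-4,0,0,0],[-3,-1,-8,0,0,0],[-3,-1,-8,0,0,0],[-3,-1,-8,0,0,0]]'; python3 -m inch '[[0,0,0,0,0,0],[0,0,0,0,0,0]]'; python3 -c "
from h import *
cv2.imwrite('pics/w9.png',get_image('wrist')[...,::-1])"
```

```text
time: 14.43
tool_pos: [0.4974, -0.048, 0.2069]
tool_rot: [179.9, 0.2, 15.5]
wrist_force: [0.3, 0.3, -0.4]
gripper_width: 0.0182
time: 14.6
tool_pos: [0.4975, -0.0479, 0.2068]
tool_rot: [180.0, 0.2, 15.5]
wrist_force: [0.3, -0.5, -1.0]
gripper_width: 0.0179
```

View pics/w9.png

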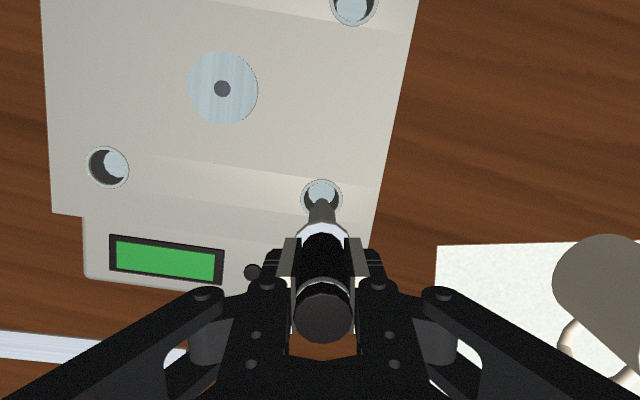

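The tip, at about (321,205), is over the socket 3 mouth at (321,199).

```bash
python3 -m inch '[[-1,0,-3,0,0,0],[-1,0,-6,0,0,0],[-1,0,-6,0,0,0]]'
```

```text
time: 14.9
tool_pos: [0.4961, -0.0479, 0.2002]
tool_rot: [180.0, 0.2, 15.5]
wrist_force: [-1.1, -0.0, -1.3]
gripper_width: 0.0183
```

```bash
python3 -m inch '[[0,0,-2,0,0,0],[0,0,-3,0,0,0],[0,0,-3,0,0,0]]'
```

```text
time: 15.15
tool_pos: [0.4959, -0.0479, 0.1969]
tool_rot: [180.0, 0.2, 15.5]
wrist_force: [0.1, 0.4, -1.1]
gripper_width: 0.0182
```

```bash
python3 -m inch '[[0,0,-2,0,0,0],[0,0,-2,0,0,0]]'
```

```text
time: 15.32
tool_pos: [0.4958, -0.0479, 0.1946]
tool_rot: [180.0, 0.3, 15.5]
wrist_force: [-0.9, -0.5, -0.4]
gripper_width: 0.0181
```

```bash
python3 -m inch '[[0,0,-2,0,0,0],[0,0,-2,0,0,0]]'
```

```text
time: 15.48
tool_pos: [0.4957, -0.0479, 0.1922]
tool_rot: [180.0, 0.3, 15.5]
wrist_force: [-0.3, -0.5, -0.8]
gripper_width: 0.0176
```

```bash
python3 -m inch '[[0,0,-2,0,0,0],[0,0,-2,0,0,0]]'
```

```text
time: 15.65
tool_pos: [0.4955, -0.0479, 0.1898]
tool_rot: [-180.0, 0.3, 15.5]
wrist_force: [-0.3, -0.2, -1.2]
gripper_width: 0.0182
```

```bash
python3 -m inch '[[0,0,-2,0,0,0],[0,0,-2,0,0,0]]'
```

```text
time: 15.82
tool_pos: [0.4953, -0.0479, 0.1874]
tool_rot: [-180.0, 0.3, 15.5]
wrist_force: [-0.6, 0.5, -0.6]
gripper_width: 0.0181
```

```bash
python3 -m inch '[[0,0,-1,0,0,0],[0,0,-1,0,0,0]]'
```

```text
time: 15.98
tool_pos: [0.4954, -0.048, 0.1863]
tool_rot: [-180.0, 0.3, 15.5]
wrist_force: [0.1, -0.6, 0.5]
gripper_width: 0.0184
```

```bash
python3 -m inch '[[0,0,-1,0,0,0],[0,0,-1,0,0,0]]'
```

```text
time: 16.15
tool_pos: [0.4954, -0.0479, 0.1855]
tool_rot: [-180.0, 0.3, 15.5]
wrist_force: [-0.2, -0.0, 2.0]
gripper_width: 0.0183
```

```bash
python3 -m inch '[[0,0,-1,0,0,0],[0,0,-1,0,0,0]]'
```

```text
time: 16.32
tool_pos: [0.4955, -0.0479, 0.1845]
tool_rot: [-180.0, 0.3, 15.5]
wrist_force: [-1.1, -0.2, 2.1]
gripper_width: 0.0184
```

```bash
python3 -m inch '[[0,0,12,0,0,0],[0,0,30,0,0,0],[0,0,30,0,0,0],[0,0,30,0,0,0]]'; python3 -m inch '[[-16,138,0,0,0,0],[-16,138,0,0,0,0],[-16,138,0,0,0,0],[-16,138,0,0,0,0],[-16,138,0,0,0,0]]';python3 -m inch '[[0,0,0,0,0,0],[0,0,0,0,0,0]]'
```

```text
time: 16.65
tool_pos: [0.4961, -0.048, 0.2156]
tool_rot: [180.0, 0.2, 15.5]
wrist_force: [-0.6, 0.3, -0.8]
gripper_width: 0.0184
time: 17.07
tool_pos: [0.4789, 0.0947, 0.2153]
tool_rot: [-180.0, 0.2, 15.9]
wrist_force: [0.0, -0.6, -1.7]
gripper_width: 0.0183
time: 17.23
tool_pos: [0.4785, 0.0946, 0.2147]
tool_rot: [-180.0, 0.3, 15.9]
wrist_force: [-0.7, 0.0, -1.8]
gripper_width: 0.0181
```

```bash
python3 -m inch '[[1,0,-4,0,0,0],[1,0,-8,0,0,0],[1,0,-8,0,0,0]]'; python3 -m inch '[[0,0,0,0,0,0],[0,0,0,0,0,0]]'; python3 -c "
from h import *
cv2.imwrite('pics/w10.png',get_image('wrist')[...,::-1])"
```

```text
time: 17.48
tool_pos: [0.4792, 0.0935, 0.2054]
tool_rot: [-179.9, 0.4, 15.8]
wrist_force: [-0.1, 0.8, -1.6]
gripper_width: 0.0185
time: 17.65
tool_pos: [0.4791, 0.0929, 0.2051]
tool_rot: [-179.9, 0.4, 15.7]
wrist_force: [-0.2, 0.2, -1.1]
gripper_width: 0.0183
```

View pics/w10.png

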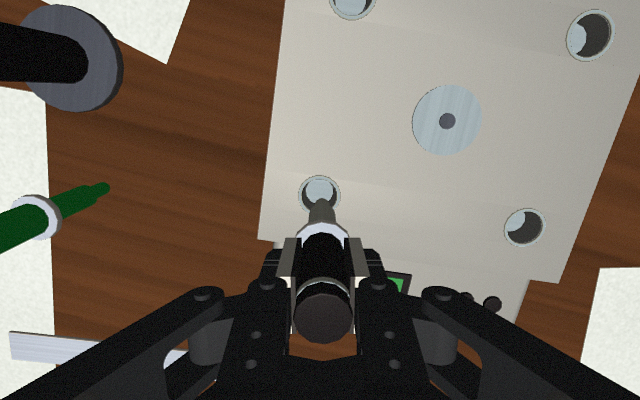

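The tip is over the socket 0 mouth at (319,195). I'll nudge +y by 2 mm and step down.

```bash
python3 -m inch '[[1,2,-2,0,0,0],[1,2,-4,0,0,0],[1,2,-4,0,0,0]]'
```

```text
time: 17.95
tool_pos: [0.4801, 0.0951, 0.2009]
tool_rot: [-179.9, 0.4, 15.8]
wrist_force: [0.3, 0.2, -0.7]
gripper_width: 0.018
```

```bash
python3 -m inch '[[0,0,-2,0,0,0],[0,0,-2,0,0,0]]'
```

```text
time: 18.12
tool_pos: [0.4799, 0.0952, 0.1985]
tool_rot: [-179.9, 0.4, 15.8]
wrist_force: [-0.9, -0.2, -0.8]
gripper_width: 0.0185
```

```bash
python3 -m inch '[[0,0,-2,0,0,0],[0,0,-2,0,0,0]]'
```

```text
time: 18.28
tool_pos: [0.4797, 0.0951, 0.1961]
tool_rot: [-179.9, 0.4, 15.8]
wrist_force: [0.0, 0.2, -0.7]
gripper_width: 0.0184
```

```bash
python3 -m inch '[[0,0,-2,0,0,0],[0,0,-2,0,0,0]]'
```

```text
time: 18.45
tool_pos: [0.4795, 0.095, 0.1938]
tool_rot: [-179.9, 0.5, 15.8]
wrist_force: [-0.5, 0.4, -1.0]
gripper_width: 0.0181
```

```bash
python3 -m inch '[[0,0,-2,0,0,0],[0,0,-2,0,0,0]]'
```

```text
time: 18.62
tool_pos: [0.4796, 0.0951, 0.1915]
tool_rot: [-179.9, 0.5, 15.8]
wrist_force: [0.8, -0.2, 0.8]
gripper_width: 0.0186
```

```bash
python3 -m inch '[[0,0,-2,0,0,0],[0,0,-3,0,0,0],[0,0,-3,0,0,0]]'
```

```text
time: 18.87
tool_pos: [0.4797, 0.0951, 0.1886]
tool_rot: [-179.9, 0.5, 15.8]
wrist_force: [-0.0, -0.6, 3.9]
gripper_width: 0.0182
```

```bash
python3 -m inch '[[0,0,-2,0,0,0],[0,0,-3,0,0,0],[0,0,-3,0,0,0]]'
```

```text
time: 19.12
tool_pos: [0.4799, 0.0952, 0.1858]
tool_rot: [-179.9, 0.4, 15.8]
wrist_force: [-1.3, 0.8, 7.2]
gripper_width: 0.0181
```

```bash
python3 -m inch '[[0,0,-2,0,0,0],[0,0,-2,0,0,0],[0,0,-2,0,0,0]]'
```

```text
time: 19.37
tool_pos: [0.4801, 0.0953, 0.1842]
tool_rot: [-179.9, 0.4, 15.8]
wrist_force: [-2.5, -0.8, 8.8]
gripper_width: 0.018
```

```bash
python3 -m inch '[[0,0,-1,0,0,0],[0,0,-2,0,0,0],[0,0,-2,0,0,0]]'
```

```text
time: 19.62
tool_pos: [0.4801, 0.0953, 0.1825]
tool_rot: [-180.0, 0.4, 15.8]
wrist_force: [-2.4, -0.8, 7.8]
gripper_width: 0.0185
```

```bash
python3 -m inch '[[0,0,-1,0,0,0],[0,0,-1.5,0,0,0],[0,0,-1.5,0,0,0]]'
```

```text
time: 19.87
tool_pos: [0.4802, 0.0953, 0.1814]
tool_rot: [-180.0, 0.4, 15.8]
wrist_force: [-2.8, -0.8, 8.4]
gripper_width: 0.0185
```

```bash
python3 -m inch '[[0,0,0,0,0,0],[0,0,0,0,0,0],[0,0,0,0,0,0],[0,0,0,0,0,0]]'
```

```text
time: 20.2
tool_pos: [0.4802, 0.0954, 0.1818]
tool_rot: [-180.0, 0.4, 15.8]
wrist_force: [-2.5, 0.4, 7.5]
gripper_width: 0.0186
```

```bash
python3 -m inch '[[0,0,0,0,0,0],[0,0,0,0,0,0],[0,0,0,0,0,0],[0,0,0,0,0,0]]'
```

```text
time: 20.53
tool_pos: [0.4802, 0.0954, 0.1821]
tool_rot: [-180.0, 0.4, 15.8]
wrist_force: [-2.6, -0.3, 8.1]
gripper_width: 0.0182
```

```bash
python3 -m inch '[[0,0,-1,0,0,0],[0,0,-2,0,0,0],[0,0,-2,0,0,0]]'
```

```text
time: 20.78
tool_pos: [0.4802, 0.0954, 0.1804]
tool_rot: [180.0, 0.4, 15.8]
wrist_force: [-3.0, -0.8, 7.8]
gripper_width: 0.0182
```

```bash
python3 -m inch '[[0,0,-0.5,0,0,0],[0,0,-0.5,0,0,0],[0,0,-0.5,0,0,0]]'
```

```text
time: 21.03
tool_pos: [0.4802, 0.0955, 0.1803]
tool_rot: [180.0, 0.4, 15.8]
wrist_force: [-3.0, -0.4, 9.0]
gripper_width: 0.0185
```

```bash
python3 -m inch '[[0,0,5,0,0,0],[0,0,10,0,0,0],[0,0,10,0,0,0]]'; python3 -m inch '[[0,0,0,0,0,0],[0,0,0,0,0,0]]'
```

```text
time: 21.28
tool_pos: [0.4805, 0.0956, 0.1909]
tool_rot: [180.0, 0.3, 15.8]
wrist_force: [0.6, 0.0, -0.6]
gripper_width: 0.0183
time: 21.45
tool_pos: [0.4803, 0.0955, 0.1906]
tool_rot: [180.0, 0.4, 15.8]
wrist_force: [0.2, -0.5, -1.4]
gripper_width: 0.0181
```

```bash
python3 -m inch '[[0,0,-2,0,0,0],[0,0,-3,0,0,0],[0,0,-3,0,0,0]]'
```

```text
time: 21.7
tool_pos: [0.4802, 0.0954, 0.1872]
tool_rot: [180.0, 0.4, 15.8]
wrist_force: [0.3, -0.5, 0.5]
gripper_width: 0.0186
```

```bash
python3 -m inch '[[0,0,-1,0,0,0],[0,0,-1.5,0,0,0],[0,0,-1.5,0,0,0]]'
```

```text
time: 21.95
tool_pos: [0.4803, 0.0955, 0.1858]
tool_rot: [180.0, 0.4, 15.8]
wrist_force: [-0.6, -0.5, 2.4]
gripper_width: 0.0184
```

```bash
python3 -m inch '[[0,0,-1,0,0,0],[0,0,-1,0,0,0],[0,0,-1,0,0,0]]'
```

```text
time: 22.2
tool_pos: [0.4804, 0.0955, 0.1849]
tool_rot: [180.0, 0.4, 15.8]
wrist_force: [-0.5, 0.3, 2.9]
gripper_width: 0.0183
```

```bash
cat > avg.py <<'E'
from h import *
Z=[];F=[]
for i in range(16):
    get_image("top"); s=readout.state(); Z.append(s["tool_pos"][2]); F.append(s["wrist_force"][2])
z=np.mean(Z);f=np.mean(F); print(s["time"],s["tool_pos"].round(4),"z",z.round(5),"F",f.round(2),"+-",np.std(F).round(2),"contact",(z+max(f+1.18-1,0)/1.2e3).round(5))
E
python3 avg.py
```

```text
23.0 [0.4803 0.0954 0.1848] z 0.1848 F 3.15 +- 0.45 contact 0.18757
```

```bash
python3 -m inch '[[0,0,12,0,0,0],[0,0,30,0,0,0],[0,0,30,0,0,0],[0,0,30,0,0,0]]'; python3 avg.py; python3 -m inch '[[16,-138,0,0,0,0],[16,-138,0,0,0,0],[16,-138,0,0,0,0],[16,-138,0,0,0,0],[16,-138,0,0,0,0]]';python3 -m inch '[[0,0,0,0,0,0],[0,0,0,0,0,0]]'
```

```text
time: 23.33
tool_pos: [0.4807, 0.0955, 0.2156]
tool_rot: [180.0, 0.3, 15.8]
wrist_force: [-0.1, -0.0, -1.9]
gripper_width: 0.0182
24.1333 [0.4803 0.0955 0.2148] z 0.21444 F -1.11 +- 0.46 contact 0.21444
time: 24.55
tool_pos: [0.4964, -0.0476, 0.2146]
tool_rot: [179.9, 0.4, 15.4]
wrist_force: [2.0, 0.3, -1.5]
gripper_width: 0.0185
time: 24.72
tool_pos: [0.4963, -0.0476, 0.2146]
tool_rot: [179.9, 0.4, 15.4]
wrist_force: [-0.0, -0.1, -1.0]
gripper_width: 0.0183
```

Baseline is about -1.1 N. I'll re-touch socket 3 as a check on probe slip.

```bash
python3 -m inch '[[0,0,-6,0,0,0],[0,0,-12,0,0,0],[0,0,-18,0,0,0],[0,0,-22,0,0,0],[0,0,-22,0,0,0]]'; python3 -m inch '[[0,0,0,0,0,0],[0,0,0,0,0,0]]'
```

```text
time: 25.13
tool_pos: [0.4957, -0.0471, 0.1912]
tool_rot: [180.0, 0.5, 15.4]
wrist_force: [0.2, 0.2, -0.9]
gripper_width: 0.0182
time: 25.3
tool_pos: [0.4956, -0.0469, 0.191]
tool_rot: [180.0, 0.5, 15.4]
wrist_force: [-0.1, 0.1, -0.6]
gripper_width: 0.0183
```

```bash
python3 -m inch '[[0,0,-2,0,0,0],[0,0,-4,0,0,0],[0,0,-4,0,0,0]]'
```

```text
time: 25.55
tool_pos: [0.4957, -0.0469, 0.1869]
tool_rot: [180.0, 0.5, 15.4]
wrist_force: [-0.3, 0.3, 0.7]
gripper_width: 0.0183
```

```bash
python3 -m inch '[[0,0,-1,0,0,0],[0,0,-2,0,0,0],[0,0,-2,0,0,0]]'
```

```text
time: 25.8
tool_pos: [0.4958, -0.0469, 0.185]
tool_rot: [180.0, 0.5, 15.4]
wrist_force: [-0.3, 1.1, 2.9]
gripper_width: 0.0181
```

```bash
python3 avg.py
```

```text
26.6 [ 0.4957 -0.0469  0.185 ] z 0.18501 F 2.02 +- 0.65 contact 0.18684
```

Socket 3 reads 0.18684 again, so the probe hasn't slipped. Socket 0 is now within about 0.5 mm of the good supports' mean, so I'll return the probe.

```bash
python3 -m inch '[[0,0,15,0,0,0],[0,0,50,0,0,0],[0,0,85,0,0,0],[0,0,113,0,0,0],[0,0,113,0,0,0]]'; python3 -m inch '[[15,190,0,0,0,0],[15,190,0,0,0,0],[15,190,0,0,0,0],[15,190,0,0,0,0],[15,190,0,0,0,0]]'
```

```text
time: 27.02
tool_pos: [0.4975, -0.0469, 0.3033]
tool_rot: [179.8, 0.1, 15.4]
wrist_force: [0.8, 0.2, -1.5]
gripper_width: 0.0186
time: 27.43
tool_pos: [0.5115, 0.1479, 0.3029]
tool_rot: [179.9, 0.1, 15.6]
wrist_force: [0.7, 1.0, -1.3]
gripper_width: 0.0185
```

```bash
python3 -m inch '[[9,137,0,0,0,0],[9,137,0,0,0,0],[9,137,0,0,0,0],[9,137,0,0,0,0],[9,137,0,0,0,0]]'; python3 -m inch '[[0,0,0,0,0,0],[0,0,0,0,0,0],[0,0,0,0,0,0]]'
```

```text
time: 27.85
tool_pos: [0.5185, 0.2902, 0.3017]
tool_rot: [-180.0, 0.2, 16.0]
wrist_force: [-1.1, -0.6, -1.3]
gripper_width: 0.0184
time: 28.1
tool_pos: [0.5186, 0.289, 0.3011]
tool_rot: [-180.0, 0.3, 16.0]
wrist_force: [0.0, -0.4, -1.0]
gripper_width: 0.0184
```

```bash
python3 -m inch '[[2,2,-20,0,-0.3,0],[2,2,-40,0,-0.3,0],[2,2,-46,0,-0.3,0],[2,2,-46,0,-0.3,0]]'; python3 -m inch '[[0,0,0,0,0,0],[0,0,0,0,0,0],[0,0,0,0,0,0]]'; python3 -c "
from h import *
for n in ('wrist','side'):cv2.imwrite(f'pics/{n}11.png',get_image(n)[...,::-1])
a=cv2.imread('pics/side11.png')[170:330,260:420];cv2.imwrite('pics/side11z.png',cv2.resize(a,None,fx=3.5,fy=3.5))"
```

```text
time: 28.43
tool_pos: [0.5204, 0.2892, 0.2535]
tool_rot: [179.8, 0.2, 15.9]
wrist_force: [0.7, -1.2, -0.4]
gripper_width: 0.018
time: 28.68
tool_pos: [0.5208, 0.2891, 0.2546]
tool_rot: [179.9, 0.1, 15.8]
wrist_force: [-0.2, -1.3, -0.6]
gripper_width: 0.018
```

View pics/wrist11.png

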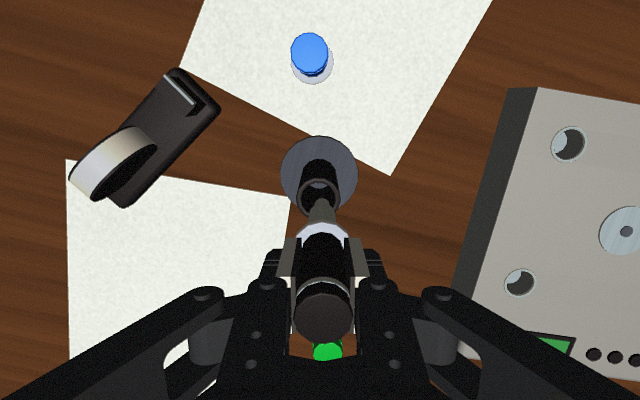

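View pics/side11z.png

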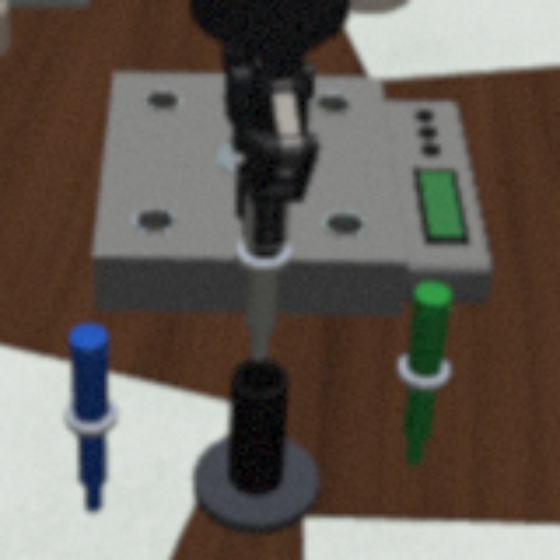

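The tip, at about (322,203), is over the mouth at (319,192). The mouth is slightly to the left, so I'll add +2 mm in y and descend.

```bash
python3 -m inch '[[0,2,-5,0,0,0],[0,2,-15,0,0,0],[0,2,-25,0,0,0],[0,2,-35,0,0,0],[0,2,-40,0,0,0]]'; python3 -m inch '[[0,0,0,0,0,0],[0,0,0,0,0,0]]'
```

```text
time: 29.2
tool_pos: [0.52, 0.2908, 0.2119]
tool_rot: [179.8, 0.3, 15.9]
wrist_force: [-0.6, -0.8, -0.8]
gripper_width: 0.0181
time: 29.37
tool_pos: [0.5196, 0.2905, 0.2109]
tool_rot: [179.8, 0.4, 15.9]
wrist_force: [0.3, -0.2, -0.8]
gripper_width: 0.0181
```

```bash
python3 -m inch '[[0.5,0,-10,0,0,0],[0.5,0,-20,0,0,0],[0.5,0,-28,0,0,0],[0.5,0,-32,0,0,0],[0.5,0,-32,0,0,0]]'; python3 -m inch '[[0,0,0,0,0,0],[0,0,0,0,0,0]]'
```

```text
time: 29.78
tool_pos: [0.5196, 0.2901, 0.1774]
tool_rot: [179.8, 0.5, 15.9]
wrist_force: [0.0, 0.1, -1.5]
gripper_width: 0.0179
time: 29.95
tool_pos: [0.5196, 0.2901, 0.1775]
tool_rot: [179.8, 0.5, 15.9]
wrist_force: [0.1, 0.3, -1.2]
gripper_width: 0.0185
```

```bash
python3 -m inch '[[0,0,-1.5,0,0,0],[0,0,-1.5,0,0,0]]'
```

```text
time: 30.12
tool_pos: [0.5197, 0.2903, 0.1761]
tool_rot: [179.8, 0.5, 15.9]
wrist_force: [0.3, 0.0, -1.8]
gripper_width: 0.0181
```

```bash
python3 -m inch '[[0,0,-1.5,0,0,0],[0,0,-1.5,0,0,0]]'
```

```text
time: 30.28
tool_pos: [0.5197, 0.2902, 0.1746]
tool_rot: [179.8, 0.4, 15.9]
wrist_force: [0.9, -0.1, -1.0]
gripper_width: 0.0182
```

```bash
python3 -m inch '[[0,0,-1,0,0,0],[0,0,-1,0,0,0]]'
```

```text
time: 30.45
tool_pos: [0.5198, 0.2903, 0.174]
tool_rot: [179.8, 0.4, 15.9]
wrist_force: [-0.6, -0.4, 1.9]
gripper_width: 0.0183
```

```bash
python3 -m inch '[[0,0,0,0,0,0],[0,0,0,0,0,0]]'
```

```text
time: 30.62
tool_pos: [0.5198, 0.2903, 0.174]
tool_rot: [179.8, 0.4, 15.9]
wrist_force: [-0.1, 0.5, 1.3]
gripper_width: 0.0183
```

Contact is at 0.1740, the same height as the original seat. I'll release.

```bash
python3 -m inch '[[0,0,0,0,0,0],[0,0,0,0,0,0],[0,0,0,0,0,0],[0,0,0,0,0,0],[0,0,0,0,0,0]]' 0.7; python3 -m inch '[[0,0,10,0,0,0],[0,0,30,0,0,0],[0,0,60,0,0,0],[0,0,90,0,0,0],[0,0,120,0,0,0]]';python3 -m inch '[[0,0,0,0,0,0],[0,0,0,0,0,0],[0,0,0,0,0,0]]'
python3 - <<'E'
from h import *
from cell import readout
for n in ('wrist','side','top'):cv2.imwrite(f'pics/{n}12.png',get_image(n)[...,::-1])
a=cv2.imread('pics/side12.png')[170:330,260:420];cv2.imwrite('pics/side12z.png',cv2.resize(a,None,fx=3.5,fy=3.5))
E
```

```text
time: 31.03
tool_pos: [0.5198, 0.2903, 0.174]
tool_rot: [179.8, 0.4, 15.9]
wrist_force: [0.5, 0.6, 1.2]
gripper_width: 0.0595
time: 31.45
tool_pos: [0.5195, 0.2904, 0.2961]
tool_rot: [179.8, 0.4, 15.9]
wrist_force: [0.5, 0.7, -1.0]
gripper_width: 0.0597
time: 31.7
tool_pos: [0.5194, 0.2903, 0.2963]
tool_rot: [179.8, 0.4, 15.9]
wrist_force: [-0.1, -0.9, -0.2]
gripper_width: 0.0594
```

View pics/wrist12.png

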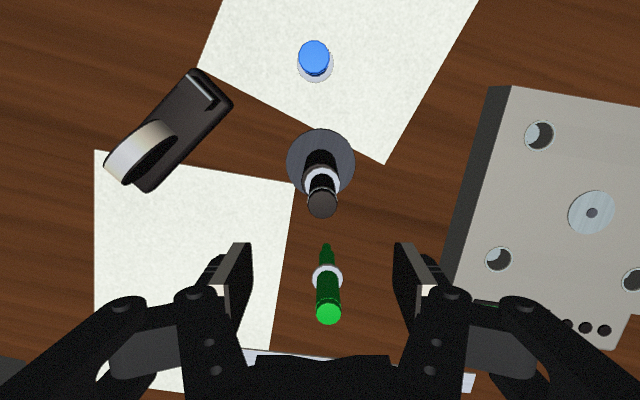

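View pics/side12z.png

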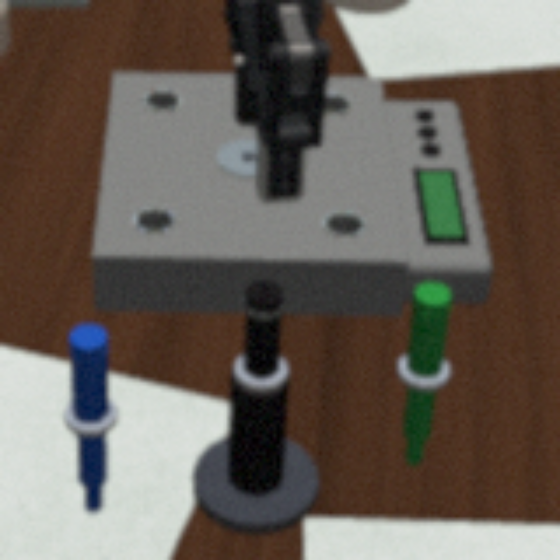

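View pics/top12.png

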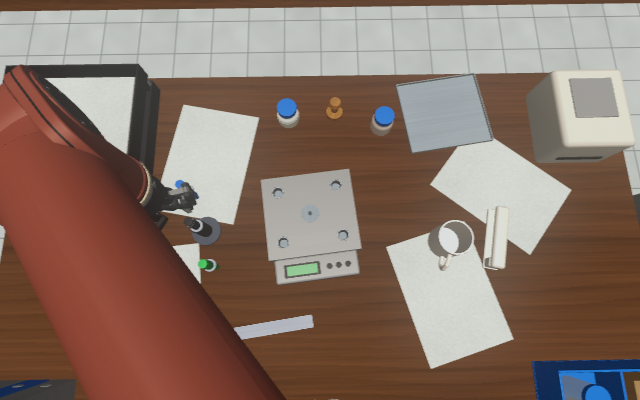

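The probe hangs upright in its stand with the flange on the mouth at about (335,276) in the side view, and the fingers are clear of it. Everything I can see in the top view is where it was. I'll sign off.

```bash
python3 -c "
from cell import workorder
print(workorder.sign_off())"
```

```text
the job is handed in; nothing more can be done
None
```

The high support was in socket 0 (the -x, +y socket). I pushed it down level with the other three, put the probe back upright in its stand, and handed the job in at about 32 s. Sign-off gave no verdict.

**Finding it:** Light touches put the three good supports at gripper heights of 187.5, 186.7 and 186.8 mm. Socket 0 read about 192 mm, roughly 5 mm high. No good support felt more than about 6 N in the readings.

**Pushing it:** I pressed with about 10 N, then touched it again lightly. It read 187.6 mm, about 0.5 mm above the mean of the good three and inside the 1.5 mm limit. I left that remaining difference alone.

**Checks:**
- **Probe slip:** After the push, socket 3 read 186.84 mm, the same as before, so the probe had not slipped in the grip. I did not touch sockets 1 and 2 again.
- **Return:** The flange met the stand's mouth at the same height as when I picked the probe up (174.0 mm). After release, the pictures show it upright and seated, with the gripper clear.
- **Other things:** Nothing I could see had moved, but in the last top view the arm hid the tape dispenser and part of the ruler. The final wrist picture shows the tape dispenser undisturbed, but only a little of the ruler.

No check failed.

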